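Scan the unit, draw out its filter and hold it to the light panel

TASK

Take the stick scanner from its cup, hold it steady for one to two seconds with its nose aimed squarely at the middle of the barcode label on the unit's sloped front, about 4 cm off, then stand it back in its cup and let go. Swing the unit's cover flap all the way back so that it stays open, draw the pleated filter plate (the one with the long grip bar) straight up out of the bay, and leave the blank plate with the round knob in its slot. Present the filter upright in front of the light panel, centred on the lit face, flat side parallel to it and about 8 cm away, and finish while still holding it there in the gripper, clear of the panel; do not disturb the collar, the fitting or the tray.

Things in the scene. Friction and masses are not known exactly. Their poses are not given: they have to be found in the camera images.
- unit: Fixed grey sheet-metal service unit, 220 mm wide along its y. Origin on the table under the centre of its filter bay; x points away from the sloped front (roughly away from the robot), z up. Bay box: x -55 to +55 mm, rim 150 mm high, 4 mm walls, covered by the flap. In front of it (x -135 to -55 mm) the body slopes at 25 degrees, 122 mm high at the bay, 85 mm at the front.
- bay (a point): Centre of the bay's floor, 40 mm above the table. Two slots at unit y -35 and +35 mm each hold one plate on edge, flat faces looking along the unit's y, either plate in either slot. Grooves are 15 mm wide for the 10 mm plates; their guide ribs (tops 110 mm above the table) stand only at the plates' ends.
- label: White barcode label, 36 mm (its x, up the slope) by 60 mm (its y), on the unit's sloped front, on the unit's +y side. Origin at its centre on the slope; its z is the outward normal, leaning 25 degrees from vertical towards the front.
- flap (a joint): Angle of the unit's aluminium cover flap, rad: 0 shut (level), grows as it opens, 1.9 at the stop (leaning back past upright). Starts shut or slightly ajar. Stiff hinge (0.3 N m friction): it stays where it is left. Flap 110 x 220 x 4 mm, 250 g.
- flap_hinge (a point): Middle of the flap's hinge line, at the far rim of the bay (unit x +55 mm, 150 mm high); the hinge runs along the unit's y.
- flap_tongue (a point): Centre of the flap's pull tongue, which sticks out 40 mm from the middle of the flap's front edge, in the flap's plane: 16 mm wide (along unit y), 8 mm thick. Moves with the flap, 132 mm from the hinge, 22 mm from the flap's edge, 4 mm above the flap's underside. Can be pinched by its sides from above; it then turns between the fingers as the flap swings.
- filter: Loose pleated filter plate in an aluminium frame, 160 g, standing on edge in one of the two slots under the flap: 84 mm (x) by 10 mm (y, its flat faces) by 75 mm high, and on its top edge a grip bar 40 mm long (x), 12 mm thick (y), 22 mm high. Origin at the centre of its lower edge, z up.
- filter_mid (a point): Centre of the filter's flat plate, 37.5 mm above its lower edge.
- filter_grip (a point): Centre of the filter's grip bar, 86 mm above its lower edge.
- blank: Loose plain steel blank plate in the other slot, same plate size, but with a round knob 14 mm across and 22 mm high on its top edge. Origin at the centre of its lower edge. Stays in place.
- scanner: Loose black stick scanner, a round rod 115 mm long, 28 mm across (26 mm over the last 20 mm at the nose), 140 g, standing nose down in its cup. Origin at the centre of the nose; its z runs from the nose up the rod, so it looks along -z.
- holder: Fixed round steel cup for the scanner: 52 mm outside, 42 mm inside, 50 mm high, inner floor 6 mm above the table; flat foot 72 mm across. Origin at the centre of its underside.
- panel: Fixed backlit inspection panel standing on the table, 180 mm wide (x), 177 mm high, 24 mm thick, with a low foot behind. Origin on the table below the lit face; its own +y points straight out of the white lit face, towards the unit's side; z up.
- panel_mid (a point): Centre of the panel's lit face (160 x 140 mm), 95 mm above the table.
- collar: Loose steel shaft collar, 60 mm across, 25 mm high, on the table; a bystander.
- fitting: Loose upright brass valve fitting, 32 mm across, 65 mm high, with a side stub; a bystander.
- tray: Loose empty blue plastic parts tray, 80 x 100 x 40 mm; a bystander.
Things that resemble listed ones, but are neither listed nor needed, are in the scene too. Leave any blue look-alike of the panel alone.

How it is judged:
By the outcome, as a careful person would: the job done as asked, in the order asked, and still so for the second after the job is handed in, while the arm keeps its last pose, push and grip.
It also fails if it takes over 72 s, if anything falls off the work surface, if the arm or the gripper's body presses on something with over 40 N, if the wrist force passes 120 N, or if a joint passes its speed limit or range.

ROBOT

A 6-joint arm with a two-finger parallel gripper is mounted at the origin on the work surface. World frame = base frame: x ahead of the robot, y to its left, z up, the work surface at z = 0. Lengths are in mm, angles in rad, forces in N, time in s.
With the tool pointing down it reaches from about 400 to 925 mm from the base axis. Payload 12.5 kg.
Tool frame: the origin (TCP) lies midway between the tips of the shut fingers; the grasp point (between the pads) lies 19 mm behind it; z points along the fingers, y is the line along which they close (so a half turn about z gives the same grasp; the last joint's range is limited). The gripper opens to 95 mm and grips with 3 to 60 N. Pads are 20 mm wide; open, the fingers measure 119 mm over their backs; the gripper's body (75 mm by 180 mm) begins 59 mm behind the grasp point.
Start: joints at [1.21, 0.491, 1.559, -0, 1.092, -0.106], TCP at [157.514, 604.844, 214.661] pointing down, gripper open.
Joint ranges: [-3.1, 3.1], [-0.84, 2.19], [0.05, 2.79], [-1.13, 4.28], [0.06, 2.93], [-2.69, 2.69]. Speed limits (rad/s): [2.22, 2.22, 2.79, 3.14, 3.14, 3.14].

INTERFACE

Orientations are given as [roll, pitch, yaw] about the fixed x, y, z axes, in that order (R = Rz(yaw) Ry(pitch) Rx(roll)).
In Python, from cell import state, read_camera, camera_info, env gives the robot as it stands.
- The arm moves only by the tool move_arm, never from a script. Its argument "commands" is a list of rows, each a list of 3 entries, a list of its own where there are three numbers: the shift along the world's x, y, z in cm, then the turn, a rotation vector about the world's x, y, z in degrees, then the opening, from 0 (shut) to 1 (fully open). A call has 1 to 10 rows; each row shifts and turns the commanded pose from where the row before left it; what a row does not reach is not made up. A row lasts 1/10 s, in which the tool goes at most 50 mm and 8.59 degrees, less where a joint would pass 70% of its speed; a pose out of reach is approached as far as the arm can. A call with a gripper value outside its range is refused whole. The fingers move at their own pace and stop on an object; the grip force is fixed at half the most. Time passes only in rows, so rows that do not move let the fingers close. It gives the time, the measured TCP pose, the force, the opening and the grip force at its end, in the units of the state.
- state(): the state, without advancing time (a new reading comes with each control period).
- read_camera(name): name is "side" or "top"; returns the picture (480x640x3 uint8, blue, green, red); there is no depth.
- camera_info(name): a dict with "K" (3x3 intrinsics, pixels), "cam_to_world" (4x4, takes a point from camera to world coordinates). Camera axes: x right, y down, z forward; pixel columns grow to the right and rows downward; lengths in mm; the calibration is good to about 2 mm. A picture is of the moment at which its call begins. camera_info takes no time and is no camera call.
- env.job_done(): hands the job in; it is judged then, once.
The state is a dict: "t": time; "joints": joint angles; "qvel": joint speeds; "tau": joint torques, N m; "eef_pos": TCP position; "tcp_rot": TCP orientation; "ft_force": force on the tool from outside, world axes, zero at the start; "moment": the same for the moment, N m; "opening": opening from 0.0 (shut) to 1.0 (fully open); "grip_force": force on a finger pad.
Only numpy, scipy, OpenCV 4.12 (cv2) and the standard library are available. Lean on these libraries where they do the work, as an engineer would, in place of code of your own. Each camera call takes 0.05 s, during which the arm holds its last target. There are 200 camera calls.

## Working session

There is one attempt and no reset: what is moved stays moved. The work goes in short steps, Python scripts to look and compute and a tool call to move; the robot and the scene stay as the last step left them, time stands still between calls to the robot, and variables do not carry over. Pictures are saved under pics/ and viewed, at most 10 in all, crops included, and the job is handed in when it is done.

Besides the shell and the picture viewer there is one more tool, called as name(argument=value, ...), one argument or row to a line, values as JSON. move_arm: Moves the arm, as the interface text tells. Its arguments: {"type":"object","properties":{"commands":{"type":"array"}},"required":["commands"]}

```bash
ls; mkdir -p pics
python3 - <<'E'
from cell import *
import cv2
for n in("side","top"):
    cv2.imwrite(f"pics/{n}0.png",read_camera(n)); i=camera_info(n); print(n,i["K"],i["cam_to_world"])
print(state())
E
```

```text
pics
side [[445.70507455   0.         311.86073806]
 [  0.         445.70507455 234.16427934]
 [  0.           0.           1.        ]] [[-9.67646088e-01 -1.84437822e-01  1.72173568e-01  4.15640772e+02]
 [-2.52073613e-01  7.36295099e-01 -6.27955747e-01  5.76883516e+02]
 [-1.09517637e-02 -6.51039335e-01 -7.58964981e-01  9.48128246e+02]
 [ 0.00000000e+00  0.00000000e+00  0.00000000e+00  1.00000000e+00]]
top [[539.47641925   0.         314.9195397 ]
 [  0.         539.47641925 244.95178788]
 [  0.           0.           1.        ]] [[ 2.43056039e-02 -9.93560904e-01  1.10661499e-01  4.30281314e+02]
 [-9.99634907e-01 -2.54613636e-02 -9.04275928e-03 -8.96157982e+01]
 [ 1.18021248e-02 -1.10401308e-01 -9.93817016e-01  1.67618082e+03]
 [ 0.00000000e+00  0.00000000e+00  0.00000000e+00  1.00000000e+00]]
{'t': 0.1, 'joints': array([ 1.21041392e+00,  4.91493984e-01,  1.55939990e+00,  1.76398175e-06,
        1.09165810e+00, -1.05601915e-01]), 'qvel': array([-2.72664738e-04, -4.47816893e-04,  5.83236191e-05, -3.84100224e-04,
        2.74392336e-03,  7.04512324e-04]), 'tau': array([ 2.57519918e-03, -6.13632345e+01, -2.58608794e+01,  6.93835085e-02,
        4.69712913e-02, -9.70201609e-05]), 'eef_pos': array([157.42519902, 604.63285528, 214.11954272]), 'tcp_rot': array([-3.14063884e+00, -1.02674046e-04,  2.88681130e+00]), 'ft_force': array([-0.31947828, -0.1638259 , -0.40873578]), 'moment': array([-0.07427008,  0.04593155,  0.00439452]), 'grip_force': 0.0, 'opening': 0.999138676211708}
```

View pics/side0.png

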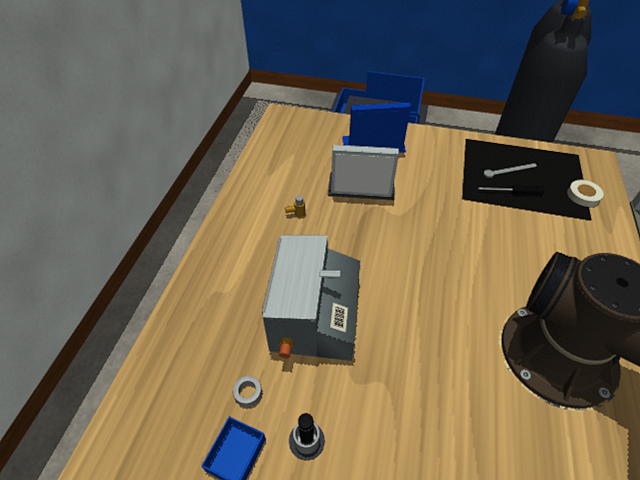

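View pics/top0.png

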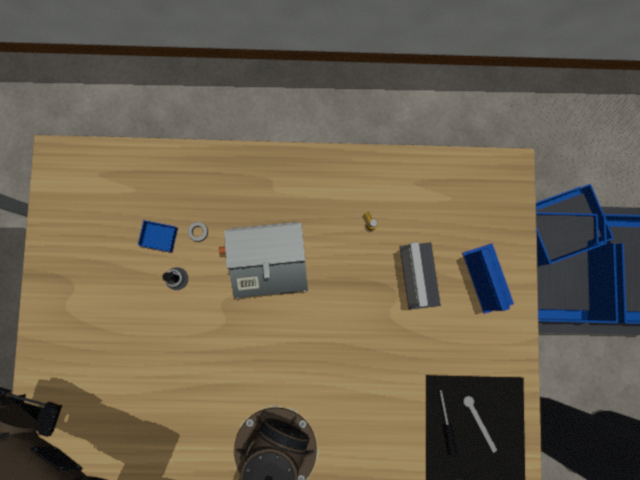

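Side view: unit with flap (300,280), label (340,318), scanner in cup (306,435), panel with white face (363,172), blue look-alike (378,128), fitting (298,208), collar (247,391), tray (234,450). Top view: unit (265,260), tongue (267,270), label (248,284), scanner (172,278), panel (420,275), blue look-alike (487,278).

```bash
cat > h.py <<'E'
import numpy as np, cv2
from cell import *
np.set_printoptions(precision=1,suppress=True)
I={n:camera_info(n) for n in("side","top")}
def ray(n,p):
    M=I[n]["cam_to_world"]; d=M[:3,:3]@np.linalg.inv(I[n]["K"])@np.array([p[0],p[1],1.]); return M[:3,3],d/np.linalg.norm(d)
def onz(n,p,z):
    o,d=ray(n,p); return o+d*(z-o[2])/d[2]
def tri(ps,pt):
    o,d=ray("side",ps);q,e=ray("top",pt)
    t=np.linalg.lstsq(np.c_[d,-e],q-o,rcond=None)[0]; a=o+d*t[0];b=q+e*t[1]
    return (a+b)/2,np.linalg.norm(a-b)
def proj(n,X):
    M=np.linalg.inv(I[n]["cam_to_world"]); c=M[:3,:3]@np.asarray(X,float)+M[:3,3]; u=I[n]["K"]@c; return u[:2]/u[2]
E
python3 - <<'E'
import cv2,numpy as np
s=cv2.imread("pics/side0.png");t=cv2.imread("pics/top0.png")
def c(i,x0,x1,y0,y1,k): return cv2.resize(i[y0:y1,x0:x1],None,fx=k,fy=k,interpolation=cv2.INTER_CUBIC)
o=np.zeros((600,800,3),np.uint8)
def put(a,x,y): o[y:y+a.shape[0],x:x+a.shape[1]]=a
put(c(s,260,365,230,365,4),0,0)            # 420x540
put(c(s,285,330,405,465,3),430,0)          #135x180
put(c(s,320,405,140,205,2.6),575,0)        #221x169
put(c(t,215,315,215,305,3),430,190)    #300x270
put(c(t,155,195,260,295,3),430,470)    #120x105
put(c(t,395,445,235,315,1.6),720,470)
cv2.imwrite("pics/crop1.png",o)
E
```

```text
(no output)
```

View pics/crop1.png

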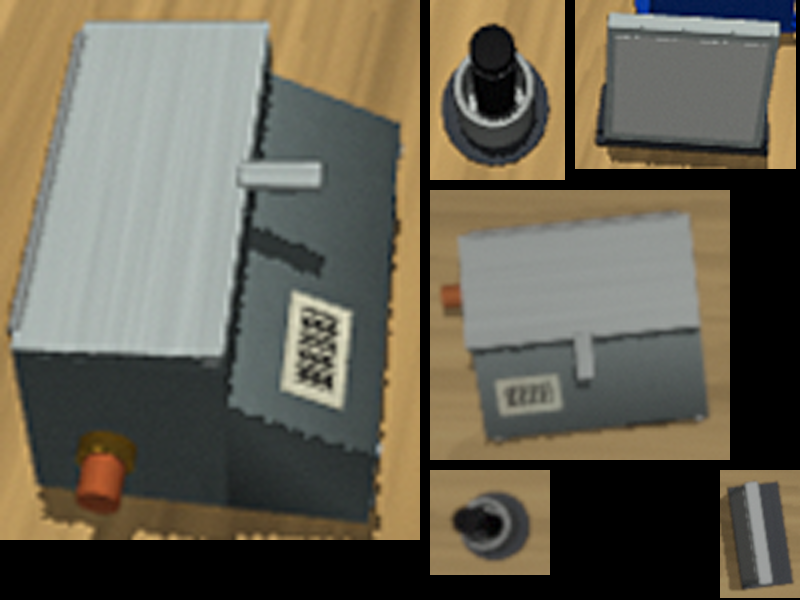

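Crop: side panels show flap nearly level with its tongue over the slope, label on the +y side, scanner upright in its cup, and the white-faced panel (not the blue one) — the only one facing the unit with a lit face. Now the measurements.

Run:
```python
from h import *
S=lambda X,Y:(259.5+(X+.5)/4,229.5+(Y+.5)/4)
T=lambda X,Y:(214.5+(X-430+.5)/3,214.5+(Y-190+.5)/3)
P={}
for k,a,b in [("farR",(80,22),(458,237)),]: pass
# flap corners: hinge -y, front -y, front +y, hinge +y
for k,a,b in [("h-",(80,22),(690,213)),("f-",(268,22),(698,327)),("f+",(222,358),(470,347)),("h+",(12,350),(458,237)),
  ("tongue tip-",(321,162),(593,378)),("tongue tip+",(321,187),(578,380)),("body-y front",(399,124),(708,419)),("body+y front",(379,452),(487,440)),
  ("label",(317,349),(529,395))]:
    print(k,*tri(S(*a),T(*b)))
s=lambda X,Y:(284.5+(X-430+.5)/3,404.5+(Y+.5)/3); t=lambda X,Y:(154.5+(X-430+.5)/3,259.5+(Y-470+.5)/3)
print("scan top",*tri(s(492,42),t(467,519)))
print("foot side,top",onz("side",s(496,112),4),onz("top",t(495,526),4))
print("rim side,top",onz("side",s(494,88),50),onz("top",t(488,526),50))
s=lambda X,Y:(319.5+(X-575+.5)/2.6,139.5+(Y+.5)/2.6); t=lambda X,Y:(394.5+(X-720+.5)/1.6,234.5+(Y-470+.5)/1.6)
for k,a,b in [("p+x lit top",(610,28),(745,485)),("p-x lit top",(777,36),(757,585)),("p back+x",(608,15),(760,482)),("p back-x",(779,22),(772,583))]: print(k,*tri(s(*a),t(*b)))
top=cv2.imread("pics/top0.png"); side=cv2.imread("pics/side0.png")
# label mask
for n,im,(x0,x1,y0,y1) in [("side",side,(320,355,298,335)),("top",top,(230,265,274,295))]:
    c=im[y0:y1,x0:x1]; m=(c.min(2)>110).astype(np.uint8); m=cv2.morphologyEx(m,3,np.ones((5,5)))
    cs=max(cv2.findContours(m,0,1)[0],key=cv2.contourArea); r=cv2.minAreaRect(cs); print(n,"label",r[0][0]+x0,r[0][1]+y0,r[1])
```

```text
h- [667.  -62.5 149.7] 5.42101176688991
f- [556.4 -73.5 168.8] 4.788149647363661
f+ [531.2 139.5 158.9] 1.1407470283015115
h+ [636.5 156.7 150.8] 2.2862848908942004
tongue tip- [505.4  22.1 177.2] 3.6575052464247118
tongue tip+ [502.8  36.1 174.5] 2.5869454532612344
body-y front [474.6 -84.9  83.4] 7.733163437740288
body+y front [446.8 130.7  81.6] 3.6390366162379726
label [490.6  89.2 100.7] 2.697608233255528
scan top [503.6 319.4 119.5] 1.3708575262677756
foot side,top [502.2 326.6   4. ] [501.8 320.5   4. ]
rim side,top [503.  325.1  50. ] [499.7 316.2  50. ]
p+x lit top [ 609.1 -371.6  171.6] 4.451145078837033
p-x lit top [ 436.  -392.1  178.2] 6.741933873700706
p back+x [ 616.5 -399.   166.2] 6.09075976811515
p back-x [ 438.6 -418.7  175.6] 3.71603948085002
side label 338.8538475036621 316.6692314147949 (16.248550415039062, 27.659746170043945)
top label 247.4615364074707 282.307692527771 (14.120361328125, 20.78830909729004)
```

Run:
```python
from h import *
from scipy.optimize import least_squares
top=cv2.imread("pics/top0.png"); side=cv2.imread("pics/side0.png")
print("label",*tri((338.85,316.67),(247.46,282.31)))
for n,im,(x0,x1,y0,y1) in [("side",side,(280,335,400,470)),("top",top,(150,200,255,300))]:
    c=cv2.resize(im[y0:y1,x0:x1],None,fx=8,fy=8,interpolation=cv2.INTER_LINEAR).astype(int)
    wood=(c[...,2]-c[...,0])
    m=(wood<28).astype(np.uint8)
    k=max(cv2.findContours(m,0,1)[0],key=cv2.contourArea)[:,0]; f=lambda p:((p[...,0]+.5)/8-.5+x0,(p[...,1]+.5)/8-.5+y0)
    u,v=f(k.astype(float)); sel=(v>436) if n=="side" else (u>174)
    W=np.array([onz(n,p,0 if 0 else 3)[:2] for p in zip(u[sel],v[sel])])
    r=least_squares(lambda q:np.hypot(W[:,0]-q[0],W[:,1]-q[1])-q[2],[500,320,36],loss="soft_l1"); print(n,"foot",r.x,np.std(r.fun))
    dk=(c.max(2)<45).astype(np.uint8); k=max(cv2.findContours(dk,0,1)[0],key=cv2.contourArea)[:,0].astype(float); u,v=f(k)
    print(n,"dark ext u",u.min(),u.max(),"v",v.min(),v.max())
    a=(v<v.min()+5) if n=="side" else (u<u.min()+4)
    W=np.array([onz(n,p,121)[:2] for p in zip(u[a],v[a])])
    r=least_squares(lambda q:np.hypot(W[:,0]-q[0],W[:,1]-q[1])-14,[503,320]); print("scan top circle@121",r.x,np.std(r.fun))
```

```text
label [491.6  89.6 102.2] 0.7888799601512452
side foot [503.7 323.5  35.2] 0.2352791439466576
side dark ext u 297.6875 315.0625 v 413.0625 443.9375
scan top circle@121 [502.9 324.6] 0.3857534814308375
top foot [502.  320.6  34.5] 0.26170446768605793
top dark ext u 162.9375 178.5625 v 272.1875 282.1875
scan top circle@121 [501.5 315.4] 1.0973341127557734
```

move_arm(
  commands=[
    [[3.45,-2.84,0],[0,0,2.2],1],
    [[3.45,-2.84,0],[0,0,2.2],1],
    [[3.45,-2.84,0],[0,0,2.2],1],
    [[3.45,-2.84,0],[0,0,2.2],1],
    [[3.45,-2.84,0],[0,0,2.2],1],
    [[3.45,-2.84,0],[0,0,2.2],1],
    [[3.45,-2.84,0],[0,0,2.2],1],
    [[3.45,-2.84,0],[0,0,2.2],1],
    [[3.45,-2.84,0],[0,0,2.2],1],
    [[3.45,-2.84,0],[0,0,2.2],1],
  ],
)

```text
t: 1.1
eef_pos: [503.6, 319.4, 214.5]
tcp_rot: [-3.142, -0.0, -3.011]
ft_force: [0.2, 0.4, -0.0]
opening: 1.003
grip_force: 0.0
```

move_arm(
  commands=[
    [[0,0,-3],[0,0,0],1],
    [[0,0,-3],[0,0,0],1],
    [[0,0,-3],[0,0,0],1],
    [[0,0,-3],[0,0,0],1],
    [[0,0,-2.2],[0,0,0],1],
    [[0,0,0],[0,0,0],1],
  ],
)

```text
t: 1.7
eef_pos: [501.1, 320.1, 69.8]
tcp_rot: [-3.14, -0.005, -3.012]
ft_force: [0.0, -0.5, -1.0]
opening: 1.0
grip_force: 0.0
```

move_arm(
  commands=[
    [[0,0,0],[0,0,0],0.2],
    [[0,0,0],[0,0,0],0.2],
    [[0,0,0],[0,0,0],0.2],
    [[0,0,0],[0,0,0],0.2],
    [[0,0,0],[0,0,0],0.2],
    [[0,0,0],[0,0,0],0.2],
    [[0,0,0],[0,0,0],0.2],
    [[0,0,0],[0,0,0],0.2],
  ],
)

```text
t: 2.5
eef_pos: [502.5, 320.9, 72.7]
tcp_rot: [3.141, 0.0, -3.012]
ft_force: [-0.4, 0.3, -0.2]
opening: 0.384
grip_force: 0.0
```

move_arm(
  commands=[
    [[0,0,0],[0,0,0],0.1],
    [[0,0,0],[0,0,0],0.1],
    [[0,0,0],[0,0,0],0.1],
    [[0,0,0],[0,0,0],0.1],
    [[0,0,0],[0,0,0],0.1],
  ],
)

```text
t: 3.0
eef_pos: [502.5, 320.8, 72.6]
tcp_rot: [3.142, -0.0, -3.012]
ft_force: [0.4, 0.0, -0.6]
opening: 0.288
grip_force: 30.0
```

move_arm(
  commands=[
    [[0,0,0],[0,0,0],0],
    [[0,0,2],[0,0,0],0],
    [[0,0,3],[0,0,0],0],
    [[0,0,3],[0,0,0],0],
    [[0,0,3],[0,0,0],0],
    [[0,0,3],[0,0,0],0],
    [[0,0,2],[0,0,0],0],
    [[0,0,0],[0,0,0],0],
  ],
)

```text
t: 3.8
eef_pos: [503.2, 321.2, 235.2]
tcp_rot: [3.14, 0.004, -3.012]
ft_force: [-0.1, 1.3, -1.4]
opening: 0.293
grip_force: 30.0
```

Run:
```python
from h import *
s=read_camera("side"); cv2.imwrite("pics/s1.png",s); st=state(); print(st["eef_pos"],st["opening"],st["grip_force"],st["ft_force"])
a=proj("side",st["eef_pos"]);print(a)
x,y=a.astype(int); c=s[max(y-60,0):y+90,x-75:x+75]; cv2.imwrite("pics/s1c.png",cv2.resize(c,None,fx=4,fy=4))
print(x-75,y-60)
```

```text
[502.7 320.9 233.2] 0.2913939281533572 29.999054968357086 [-0.3 -0.1 -1.7]
[304.5 396.1]
229 336
```

View pics/s1c.png

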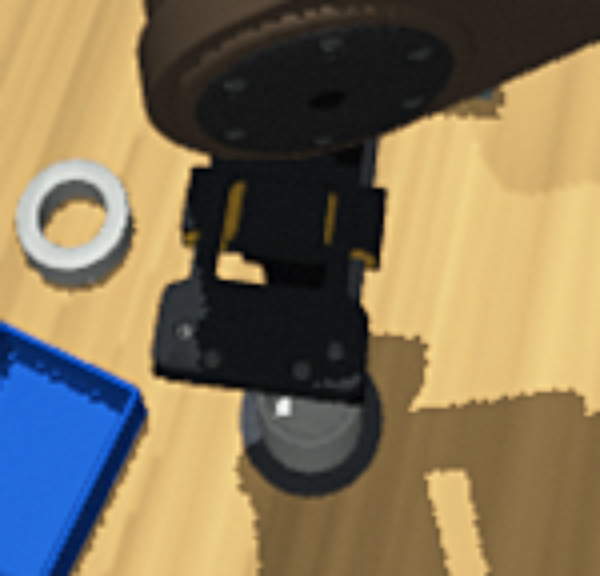

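The gripper covers the rod (cup empty at about (305,440) full-frame, opening 28 mm, 30 N): scanner is held. Next: go above the label with a 25° tilt.

move_arm(
  commands=[
    [[-0.7,-2.97,0.2],[0.41,-3.1,0],0],
    [[-0.7,-2.97,0.2],[0.41,-3.1,0],0],
    [[-0.7,-2.97,0.2],[0.41,-3.1,0],0],
    [[-0.7,-2.97,0.2],[0.41,-3.1,0],0],
    [[-0.7,-2.97,0.2],[0.41,-3.1,0],0],
    [[-0.7,-2.97,0.2],[0.41,-3.1,0],0],
    [[-0.7,-2.97,0.2],[0.41,-3.1,0],0],
    [[-0.7,-2.97,0.2],[0.41,-3.1,0],0],
    [[0,0,0],[0,0,0],0],
    [[0,0,0],[0,0,0],0],
  ],
)

```text
t: 4.85
eef_pos: [446.1, 82.7, 247.8]
tcp_rot: [3.14, 0.435, -3.015]
ft_force: [-0.0, -0.4, -0.1]
opening: 0.291
grip_force: 30.0
```

Run:
```python
from h import *
from scipy.spatial.transform import Rotation as Ro
st=state(); print(st["eef_pos"],st["joints"].round(2)); R=Ro.from_euler("xyz",st["tcp_rot"]).as_matrix(); print(R)
s=read_camera("side");n=st["eef_pos"]+R[:,2]*66.6
a=proj("side",n);print("nose",n,a, "z-axis hits", n+R[:,2]*66)
x,y=a.astype(int); cv2.imwrite("pics/s2c.png",cv2.resize(s[y-70:y+50,x-70:x+70],None,fx=5,fy=5)); print(x-70,y-70)
```

```text
[446.1  82.7 247.8] [ 0.   0.1  2.2  0.1  0.5 -1.8]
[[-0.9 -0.1  0.4]
 [-0.1  1.   0.1]
 [-0.4  0.  -0.9]]
nose [473.9  86.3 187.4] [349.5 295.5] z-axis hits [501.5  89.9 127.5]
279 225
```

View pics/s2c.png

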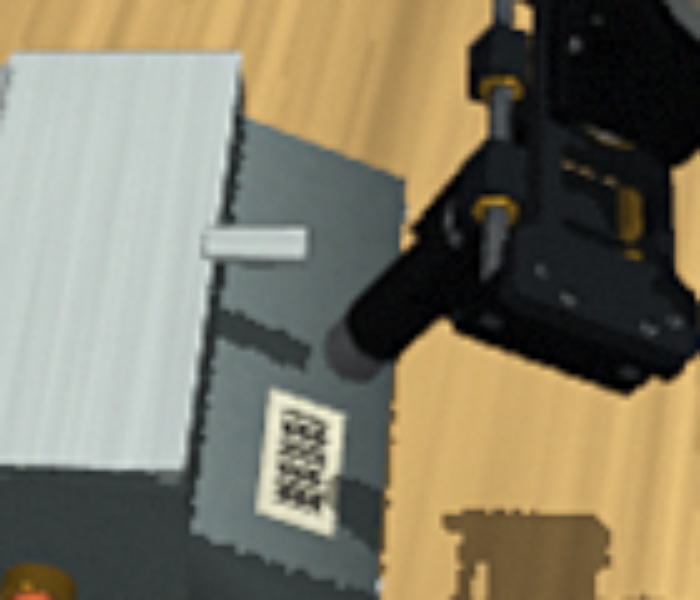

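Nose tip seen at (350,295), predicted (349.5,295.5); the grasp model is right, label at (339,317). Lower 5 cm and hold.

move_arm(
  commands=[
    [[0,0,-1.5],[0,0,0],0],
    [[0,0,-1.5],[0,0,0],0],
    [[0,0.1,-1.2],[0,0,0],0],
    [[0,0,-0.7],[0,0,0],0],
    [[0,0,0],[0,0,0],0],
    [[0,0,0],[0,0,0],0],
    [[0,0,0],[0,0,0],0],
  ],
)

```text
t: 5.6
eef_pos: [446.8, 84.4, 200.1]
tcp_rot: [3.14, 0.437, -3.012]
ft_force: [-0.2, -0.3, -2.5]
opening: 0.29
grip_force: 30.0
```

move_arm(
  commands=[
    [[0,0,0],[0,0,0],0],
    [[0,0,0],[0,0,0],0],
    [[0,0,0],[0,0,0],0],
    [[0,0,0],[0,0,0],0],
    [[0,0,0],[0,0,0],0],
    [[0,0,0],[0,0,0],0],
    [[0,0,0],[0,0,0],0],
    [[0,0,0],[0,0,0],0],
    [[0,0,0],[0,0,0],0],
    [[0,0,0],[0,0,0],0],
  ],
)

```text
t: 6.6
eef_pos: [446.5, 84.2, 199.6]
tcp_rot: [3.14, 0.437, -3.013]
ft_force: [0.0, 0.7, -1.8]
opening: 0.293
grip_force: 30.0
```

move_arm(
  commands=[
    [[0,0,0],[0,0,0],0],
    [[0,0,0],[0,0,0],0],
    [[0,0,2.5],[0,0,0],0],
    [[0,0,2.5],[0,0,0],0],
  ],
)

```text
t: 7.0
eef_pos: [446.2, 84.2, 249.8]
tcp_rot: [3.14, 0.435, -3.013]
ft_force: [0.7, 0.8, -1.2]
opening: 0.29
grip_force: 30.0
```

move_arm(
  commands=[
    [[0.7,2.97,-0.2],[-0.41,3.1,0],0],
    [[0.7,2.97,-0.2],[-0.41,3.1,0],0],
    [[0.7,2.97,-0.2],[-0.41,3.1,0],0],
    [[0.7,2.97,-0.2],[-0.41,3.1,0],0],
    [[0.7,2.97,-0.2],[-0.41,3.1,0],0],
    [[0.7,2.97,-0.2],[-0.41,3.1,0],0],
    [[0.7,2.97,-0.2],[-0.41,3.1,0],0],
    [[0.7,2.87,-0.2],[-0.41,3.1,0],0],
    [[0,0,0],[0,0,0],0],
    [[0,0,0],[0,0,0],0],
  ],
)

```text
t: 8.0
eef_pos: [502.4, 321.0, 232.8]
tcp_rot: [-3.141, -0.001, -3.012]
ft_force: [0.1, 0.1, -2.3]
opening: 0.29
grip_force: 30.0
```

move_arm(
  commands=[
    [[0,0,-3],[0,0,0],0],
    [[0,0,-3],[0,0,0],0],
    [[0,0,-3],[0,0,0],0],
    [[0,0,-3],[0,0,0],0],
    [[0,0,-2],[0,0,0],0],
    [[0,0,-1.2],[0,0,0],0],
    [[0,0,-0.7],[0,0,0],0],
    [[0,0,0],[0,0,0],0],
    [[0,0,0],[0,0,0],0],
  ],
)

```text
t: 8.9
eef_pos: [502.9, 320.9, 75.6]
tcp_rot: [3.141, 0.001, -3.013]
ft_force: [0.8, -0.0, -0.9]
opening: 0.291
grip_force: 30.0
```

move_arm(
  commands=[
    [[0,0,-0.1],[0,0,0],0],
    [[0,0,0],[0,0,0],0],
    [[0,0,0],[0,0,0],0.7],
    [[0,0,0],[0,0,0],0.7],
    [[0,0,0],[0,0,0],0.7],
    [[0,0,0],[0,0,0],0.7],
    [[0,0,0],[0,0,0],0.7],
    [[0,0,0],[0,0,0],0.7],
    [[0,0,0],[0,0,0],0.7],
  ],
)

```text
t: 9.8
eef_pos: [502.5, 320.8, 73.6]
tcp_rot: [3.141, -0.0, -3.012]
ft_force: [0.6, 0.5, -0.7]
opening: 0.7
grip_force: 0.0
```

move_arm(
  commands=[
    [[0,0,1],[0,0,0],0.7],
    [[0,0,2],[0,0,0],0.7],
    [[0,0,3],[0,0,0],0.7],
    [[0,0,4],[0,0,0],0.7],
    [[0,0,4],[0,0,0],0.7],
    [[0,0,4],[0,0,0],0.7],
    [[0,0,2],[0,0,0],0.7],
  ],
)

```text
t: 10.5
eef_pos: [502.9, 321.1, 278.2]
tcp_rot: [3.14, 0.005, -3.012]
ft_force: [0.2, 0.4, 0.1]
opening: 0.698
grip_force: 0.0
```

move_arm(
  commands=[
    [[0.24,-3.62,0],[0,0,0],0.7],
    [[0.24,-3.62,0],[0,0,0],0.7],
    [[0.24,-3.62,0],[0,0,0],0.6],
    [[0.24,-3.62,0],[0,0,0],0.6],
    [[0.24,-3.62,0],[0,0,0],0.6],
    [[0.24,-3.62,0],[0,0,0],0.6],
    [[0.24,-3.62,0],[0,0,0],0.6],
    [[0.24,-3.62,0],[0,0,0],0.6],
    [[0,0,-3],[0,0,0],0.6],
    [[0,0,-3],[0,0,0],0.6],
  ],
)

```text
t: 11.5
eef_pos: [522.0, 30.1, 214.3]
tcp_rot: [-3.141, 0.003, -3.015]
ft_force: [0.8, -0.3, -1.0]
opening: 0.601
grip_force: 0.0
```

Run:
```python
from h import *
st=state(); print(st["eef_pos"],st["tcp_rot"]); s=read_camera("side"); 
for z in (525,31,168),: print(proj("side",z))
a=cv2.resize(s[225:345,265:405],None,fx=4,fy=4); b=cv2.resize(s[400:470,275:340],None,fx=3,fy=3)
o=np.zeros((480,760,3),np.uint8); o[:480,:560]=a; o[:210,560:755]=b; cv2.imwrite("pics/s3.png",o)
```

```text
[522.   30.1 214.3] [-3.1  0.  -3. ]
[330.7 274.3]
```

View pics/s3.png

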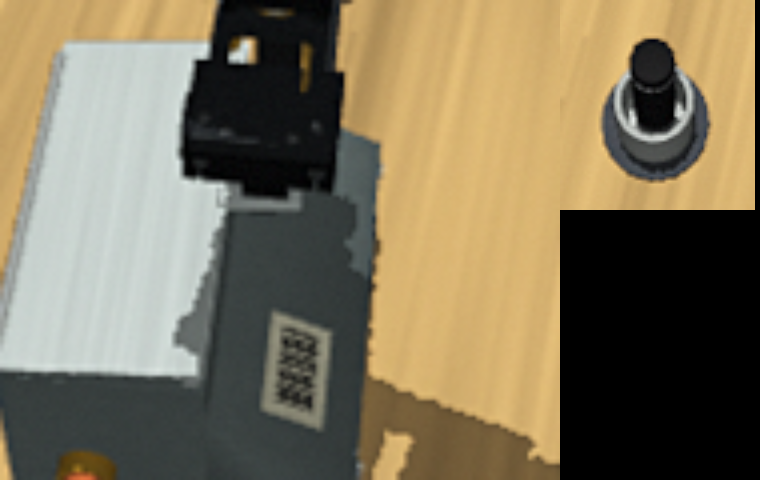

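The scanner stands in its cup again, and the gripper sits over the tongue (crop (265,195)). Descend and pinch.

move_arm(
  commands=[
    [[0,0,-2],[0,0,0],0.6],
    [[0,0,-2],[0,0,0],0.6],
    [[0,0,-2],[0,0,0],0.5],
    [[0,0,0],[0,0,0],0.3],
    [[0,0,0],[0,0,0],0.1],
    [[0,0,0],[0,0,0],0.1],
    [[0,0,0],[0,0,0],0],
    [[0,0,0],[0,0,0],0],
    [[0,0,0],[0,0,0],0],
    [[0,0,0],[0,0,0],0],
  ],
)

```text
t: 12.55
eef_pos: [521.8, 31.6, 154.0]
tcp_rot: [3.141, 0.001, -3.013]
ft_force: [-0.2, 4.7, 2.4]
opening: 0.163
grip_force: 30.0
```

move_arm(
  commands=[
    [[0,0,0],[0,0,0],0],
    [[0,0,0],[0,0,0],0],
  ],
)

```text
t: 12.75
eef_pos: [521.8, 31.6, 153.8]
tcp_rot: [3.141, 0.0, -3.013]
ft_force: [0.6, 5.0, 2.1]
opening: 0.163
grip_force: 30.0
```

move_arm(
  commands=[
    [[0.31,0.14,1.55],[0,0,0],0],
    [[0.5,0.07,1.51],[0,0,0],0],
    [[0.67,0.09,1.43],[0,0,0],0],
    [[0.83,0.11,1.34],[0,0,0],0],
    [[0.98,0.13,1.23],[0,0,0],0],
    [[1.13,0.15,1.1],[0,0,0],0],
    [[0,0,0],[0,0,0],0],
  ],
)

```text
t: 13.45
eef_pos: [566.8, 37.4, 235.7]
tcp_rot: [-3.14, 0.0, -3.012]
ft_force: [1.2, -4.4, 2.6]
opening: 0.164
grip_force: 30.0
```

move_arm(
  commands=[
    [[1.25,0.17,0.96],[0,0,0],0],
    [[1.35,0.18,0.8],[0,0,0],0],
    [[1.44,0.19,0.64],[0,0,0],0],
    [[1.51,0.2,0.45],[0,0,0],0],
    [[1.55,0.2,0.27],[0,0,0],0],
    [[1.57,0.21,0.08],[0,0,0],0],
    [[0,0,0],[0,0,0],0],
  ],
)

```text
t: 14.15
eef_pos: [653.5, 48.5, 267.1]
tcp_rot: [-3.14, 0.0, -3.013]
ft_force: [0.8, -6.4, 4.2]
opening: 0.162
grip_force: 30.0
```

move_arm(
  commands=[
    [[1.57,0.21,-0.11],[0,0,0],0],
    [[1.55,0.2,-0.3],[0,0,0],0],
    [[1.3,0.18,-0.4],[0,0,0],0],
    [[0,0,0],[0,0,0],0],
    [[0,0,0],[0,0,0],0],
  ],
)

```text
t: 14.65
eef_pos: [698.6, 54.3, 261.2]
tcp_rot: [-3.139, 0.006, -3.013]
ft_force: [5.0, -5.9, 11.7]
opening: 0.109
grip_force: 32.3
```

Run:
```python
from h import *
st=state(); print(st["eef_pos"],st["opening"],st["ft_force"]); s=read_camera("side")
print(proj("side",st["eef_pos"]))
cv2.imwrite("pics/s4.png",cv2.resize(s[140:350,180:400],None,fx=2.8,fy=2.8))
```

```text
[698.6  54.3 261.2] 0.1087907938486531 [ 5.  -5.9 11.7]
[245.1 239.2]
```

View pics/s4.png

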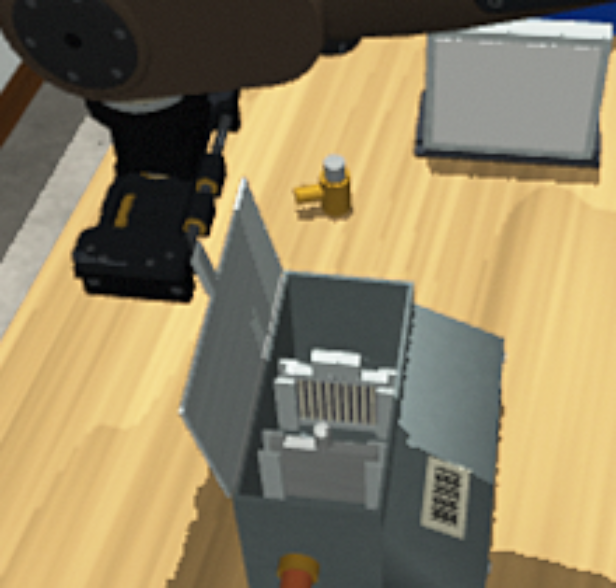

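```bash
cat >> h.py <<'E'
U0=np.array([597.2,40.3,0]); UY=np.deg2rad(7.45); UX=np.array([np.cos(UY),np.sin(UY),0]); UYv=np.array([-np.sin(UY),np.cos(UY),0]); UR=np.c_[UX,UYv,[0,0,1]]
def ony(n,p,yl):  # ray onto unit plane y=yl, unit coordinates
    o,d=ray(n,p); o=UR.T@(o-U0); d=UR.T@d; return o+d*(yl-o[1])/d[1]
E
python3 - <<'E'
from h import *
f=lambda X,Y:(180+X/2.8-.3,140+Y/2.8-.3)
for nm,p,y in [("tip",(196,245),0),("corner+",(183,412),110),("corner-",(242,180),-110),("hinge+",(232,498),110),("hinge-",(285,273),-110)]:
    q=ony("side",f(*p),y); print(nm,q,"angle",np.arctan2(q[2]-152,55-q[0]))
st=state(); print("tcp local",UR.T@(st["eef_pos"]-U0))
for nm,p in [("knob top",(320,429)),("filter bar top",(337,357))]:
    q=onz("side",f(*p),40+97); print(nm,q,UR.T@(q-U0))
E
```

```text
tip [ 88.6   0.  298.8] angle 1.7955716450181867
corner+ [ 78.4 110.  256.1] angle 1.7918207961045747
corner- [  81.5 -110.   252.8] angle 1.8275764044582918
hinge+ [ 55.6 110.  148.5] angle -1.7515825333412423
hinge- [  54.3 -110.   144.1] angle -1.4876502831263085
tcp local [102.2   0.7 261.3]
knob top [595.   76.6 137. ] [  2.5  36.3 137. ]
filter bar top [600.7   7.2 137. ] [ -0.8 -33.2 137. ]
```

Flap is open to about 1.80 rad, the fingers have slid past the tongue (crop (203,265)); it needs a little push to the 1.9 stop. Filter (grip bar at crop (337,357)) is in the -y slot, blank with round knob (320,429) in the +y slot.

move_arm(
  commands=[
    [[0,0,0],[0,0,0],0.35],
    [[0,0,0],[0,0,0],0.35],
    [[0,0,0],[0,0,0],0.35],
    [[0,0,0],[0,0,0],0.35],
    [[0,0,2],[0,0,0],0.35],
    [[0,0,2],[0,0,0],0.35],
    [[0,0,2],[0,0,0],0.35],
    [[-3,-0.4,0],[0,0,0],0.2],
    [[-3.1,-0.4,0],[0,0,0],0.1],
    [[0,0,0],[0,0,0],0.1],
  ],
)

```text
t: 15.7
eef_pos: [633.1, 47.5, 319.7]
tcp_rot: [3.141, -0.001, -3.012]
ft_force: [1.0, 0.0, 1.0]
opening: 0.155
grip_force: 0.0
```

move_arm(
  commands=[
    [[0,0,-2.5],[0,0,0],0],
    [[0,0,-2.5],[0,0,0],0],
    [[0,0,-2.5],[0,0,0],0],
    [[0,0,-2],[0,0,0],0],
    [[0,0,0],[0,0,0],0],
    [[0,0,0],[0,0,0],0],
  ],
)

```text
t: 16.3
eef_pos: [636.2, 47.6, 224.4]
tcp_rot: [3.141, -0.0, -3.012]
ft_force: [0.1, -0.0, 0.4]
opening: 0.003
grip_force: 0.0
```

move_arm(
  commands=[
    [[0.8,0.1,0],[0,0,0],0],
    [[0.8,0.1,0],[0,0,0],0],
    [[0.6,0.08,0],[0,0,0],0],
    [[0.6,0.08,0],[0,0,0],0],
    [[0.5,0.07,0],[0,0,0],0],
    [[0,0,0],[0,0,0],0],
  ],
)

```text
t: 16.9
eef_pos: [665.4, 51.4, 223.7]
tcp_rot: [3.141, -0.011, -3.012]
ft_force: [-24.0, -4.3, 7.5]
opening: 0.006
grip_force: 12.5
```

move_arm(
  commands=[
    [[-2,-0.3,0],[0,0,0],0.1],
    [[-2,-1,0],[0,0,0],0.3],
    [[-1.7,-1.6,0],[0,0,0],0.45],
    [[-1,-1.6,0],[0,0,0],0.45],
    [[0,0,0],[0,0,0],0.45],
    [[0,0,0],[0,0,0],0.45],
    [[0,0,0],[0,0,0],0.45],
  ],
)

```text
t: 17.6
eef_pos: [602.6, 7.1, 224.1]
tcp_rot: [3.141, 0.001, -3.012]
ft_force: [0.0, -0.7, 0.3]
opening: 0.444
grip_force: 0.0
```

Run:
```python
from h import *
st=state(); print(st["eef_pos"],st["opening"],st["tcp_rot"]); s=read_camera("side"); t=read_camera("top")
o=np.zeros((600,800,3),np.uint8)
o[:525,:400]=cv2.resize(s[190:365,230:363],(400,525)); o[:400,410:800]=cv2.resize(t[200:300,215:312],(390,400))
cv2.imwrite("pics/s5.png",o)
```

```text
[602.6   7.1 224.1] 0.44433318235040564 [ 3.1  0.  -3. ]
```

View pics/s5.png

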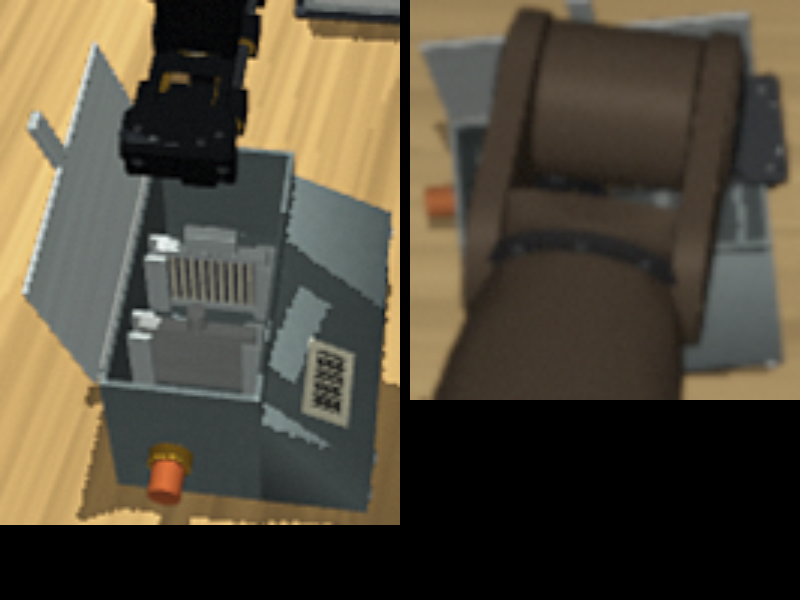

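Flap is at its stop; filter's grip bar at crop (211,238), the blank's knob at (195,318) stays behind. Descend on the bar.

move_arm(
  commands=[
    [[0,0,-2.5],[0,0,0],0.45],
    [[0,0,-2.5],[0,0,0],0.45],
    [[0,0,-2],[0,0,0],0.45],
    [[0,0,-2],[0,0,0],0.45],
    [[0,0,-1.5],[0,0,0],0.45],
    [[0,0,-1],[0,0,0],0.45],
    [[0,0,0],[0,0,0],0.3],
    [[0,0,0],[0,0,0],0.1],
    [[0,0,0],[0,0,0],0],
    [[0,0,0],[0,0,0],0],
  ],
)

```text
t: 18.7
eef_pos: [602.1, 6.8, 109.9]
tcp_rot: [-3.141, 0.001, -3.012]
ft_force: [-0.5, 1.1, 0.7]
opening: 0.172
grip_force: 0.0
```

move_arm(
  commands=[
    [[0,0,0],[0,0,0],0],
    [[0,0,0],[0,0,0],0],
    [[0,0,0],[0,0,0],0],
  ],
)

```text
t: 19.0
eef_pos: [602.1, 6.8, 109.8]
tcp_rot: [-3.141, 0.001, -3.012]
ft_force: [-1.7, 0.1, 6.1]
opening: 0.126
grip_force: 30.0
```

move_arm(
  commands=[
    [[0,0,0.5],[0,0,0],0],
    [[0,0,1],[0,0,0],0],
    [[0,0,1],[0,0,0],0],
    [[0,0,1.5],[0,0,0],0],
    [[0,0,1.5],[0,0,0],0],
    [[0,0,1.5],[0,0,0],0],
  ],
)

```text
t: 19.6
eef_pos: [601.8, 6.8, 180.5]
tcp_rot: [-3.142, 0.0, -3.012]
ft_force: [0.3, -0.2, -1.9]
opening: 0.124
grip_force: 30.0
```

move_arm(
  commands=[
    [[0,0,2],[0,0,0],0],
    [[0,0,2],[0,0,0],0],
    [[0,0,2],[0,0,0],0],
    [[0,0,2],[0,0,0],0],
    [[0,0,1],[0,0,0],0],
    [[0,0,0],[0,0,0],0],
  ],
)

```text
t: 20.2
eef_pos: [602.1, 6.8, 270.7]
tcp_rot: [-3.141, 0.003, -3.012]
ft_force: [-0.3, -0.1, -1.5]
opening: 0.124
grip_force: 30.0
```

Run:
```python
from h import *
st=state(); print(st["eef_pos"],st["opening"],st["grip_force"],st["ft_force"],st["joints"].round(2)); s=read_camera("side"); t=read_camera("top")
cv2.imwrite("pics/s6raw.png",s);cv2.imwrite("pics/t6raw.png",t)
# panel: lit-face quad in first side picture, sub-pixel, and top strip in the top view
s0=cv2.imread("pics/side0.png").astype(int); t0=cv2.imread("pics/top0.png").astype(int)
o=np.zeros((600,800,3),np.uint8)
o[:300,:400]=cv2.resize(s0[140:215,320:420].astype(np.uint8),(400,300)); o[:400,410:650]=cv2.resize(t0[235:315,395:443].astype(np.uint8),(240,400),interpolation=cv2.INTER_CUBIC)
o[300:600,:400]=cv2.resize(s[180:330,230:430],(400,300)); 
cv2.imwrite("pics/s6.png",o)
```

```text
[602.1   6.8 270.7] 0.12388823895826775 29.998860955238342 [-0.3 -0.1 -1.5] [-0.1  0.4  1.5  0.   1.2 -1.8]
```

View pics/s6.png

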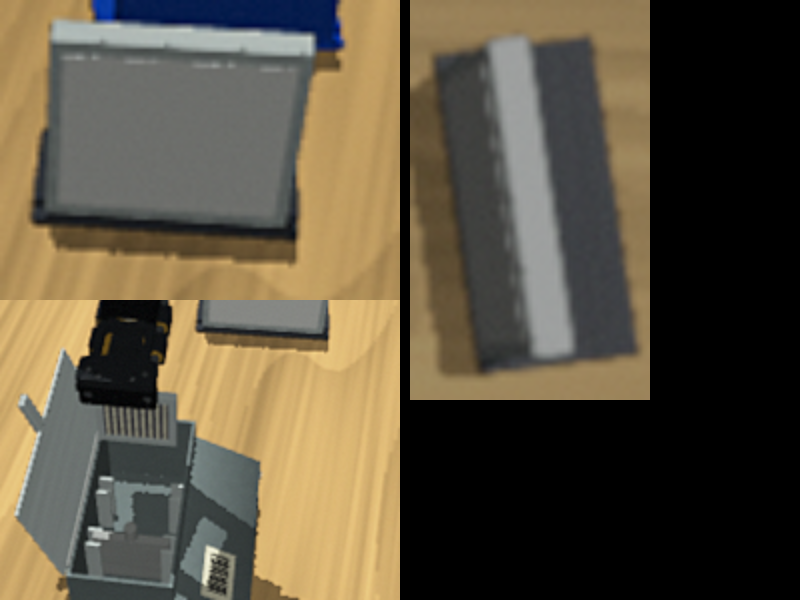

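Filter is held by its bar, clear of the rim; blank is still in its slot. Panel top-face edges: side crop (52,42)-(312,52) front; top crop (492,40)-(535,357) front, (528,37)-(573,352) back.

Run:
```python
from h import *
s=lambda X,Y:(320+(X+.5)/4-.5,140+(Y+.5)/4-.5); t=lambda X,Y:(395+(X-410+.5)/5-.5,235+(Y+.5)/5-.5)
A=onz("top",t(491,40),177);B=onz("top",t(534,357),177);C=onz("top",t(528,37),177);D=onz("top",t(573,352),177)
print("top",A,B,C,D,"yaw",np.degrees(np.arctan2(*(A-B)[1::-1])),np.degrees(np.arctan2(*(C-D)[1::-1])),np.linalg.norm(A-B))
E=onz("side",s(52,42),177);F=onz("side",s(313,53),177);G=onz("side",s(55,20),177);H=onz("side",s(316,35),177)
print("side",E,F,G,H,np.degrees(np.arctan2(*(E-F)[1::-1])),np.degrees(np.arctan2(*(G-H)[1::-1])),np.linalg.norm(E-F))
fb=[onz("side",s(45,220),6),onz("side",s(296,234),6)]; print("foot front",*fb,np.degrees(np.arctan2(*(fb[0]-fb[1])[1::-1])))
fr=onz("top",t(637,353),6),onz("top",t(592,38),6); print("foot back",*fr,np.degrees(np.arctan2(*(fr[1]-fr[0])[1::-1])))
```

```text
top [ 610.7 -371.8  177. ] [ 434.7 -396.5  177. ] [ 613.  -392.6  177. ] [ 437.9 -418.1  177. ] yaw 7.975603507796733 8.295709260348357 177.78884895013195
side [ 611.7 -366.   177. ] [ 438.5 -396.6  177. ] [ 615.  -389.7  177. ] [ 439.1 -416.2  177. ] 10.021875174444398 8.560145633644098 175.82791161856255
foot front [ 613.4 -368.4    6. ] [ 428.4 -399.     6. ] 9.40250792219839
foot back [ 439.2 -495.2    6. ] [ 634.2 -467.3    6. ] 8.149559286587962
```

move_arm(
  commands=[
    [[-1,-3,0],[0,0,0.1],0],
    [[-1,-4,0],[0,0,0.1],0],
    [[-1.2,-4,0],[0,0,0.1],0],
    [[-1.2,-4,0],[0,0,0.1],0],
    [[-1.2,-4,0],[0,0,0.2],0],
    [[-1.2,-4,0],[0,0,0.2],0],
    [[-1.2,-4,0],[0,0,0.2],0],
    [[-1,-3.8,0],[0,0,0],0],
    [[0,0,0],[0,0,0],0],
    [[0,0,0],[0,0,0],0],
  ],
)

```text
t: 21.3
eef_pos: [511.2, -301.6, 267.9]
tcp_rot: [3.14, -0.001, -2.997]
ft_force: [0.7, 0.2, 0.0]
opening: 0.128
grip_force: 30.0
```

move_arm(
  commands=[
    [[0,0,-2],[0,0,0],0],
    [[0,0,-2.5],[0,0,0],0],
    [[0,0,-2.5],[0,0,0],0],
    [[0,0,-2.5],[0,0,0],0],
    [[0,0,-2.5],[0,0,0],0],
    [[0,0,-2],[0,0,0],0],
    [[0,0,0],[0,0,0],0],
    [[0,0,0],[0,0,0],0],
  ],
)

```text
t: 22.1
eef_pos: [512.2, -300.3, 129.4]
tcp_rot: [3.141, -0.0, -2.994]
ft_force: [0.4, 0.2, -0.0]
opening: 0.122
grip_force: 30.0
```

Run:
```python
from h import *
st=state(); print(st["eef_pos"],st["tcp_rot"]*57.2958,st["opening"],st["ft_force"],st["joints"].round(2)); s=read_camera("side");t=read_camera("top")
cv2.imwrite("pics/s7raw.png",s)
m=proj("side",st["eef_pos"]-[0,0,32.3]);print(m); x0,y0=int(m[0])-60,int(m[1])-70; print(x0,y0)
o=np.zeros((600,800,3),np.uint8); o[:600,:480]=cv2.resize(s[y0:y0+150,x0:x0+120],(480,600),interpolation=cv2.INTER_CUBIC)
o[:240,490:790]=cv2.resize(t[210:320,330:467],(300,240)); o[250:590,490:790]=cv2.resize(s[230:470,190:400],(300,340)); cv2.imwrite("pics/s7.png",o)
```

```text
[ 512.2 -300.3  129.4] [ 180.    -0.  -171.5] 0.12157450235512825 [ 0.4  0.2 -0. ] [-0.6  0.5  1.7  0.   0.9 -2.4]
[362.2 193.9]
302 123
```

View pics/s7.png

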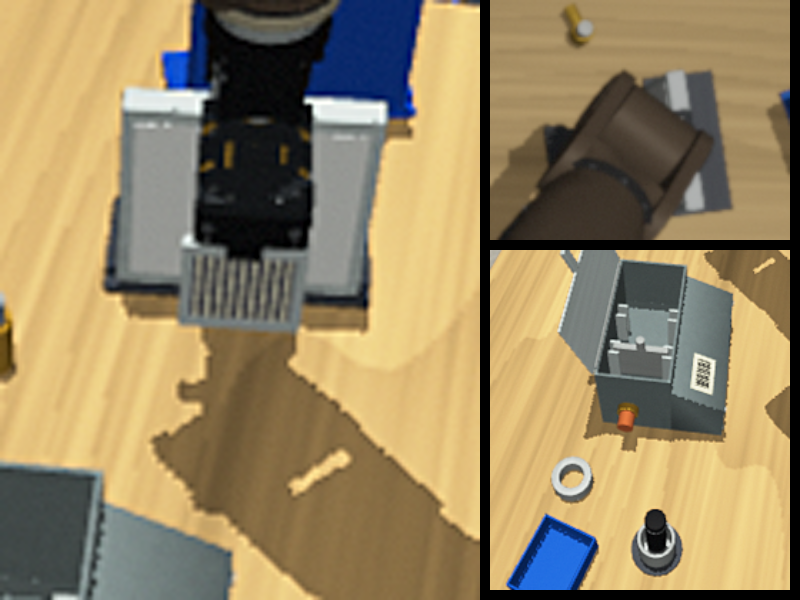

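Filter is upright in front of the white panel; its lower corners at crop (181,325) and (298,330); scanner in cup, flap open, blank, collar, tray and fitting undisturbed. Check the plate's centre numerically.

Run:
```python
from h import *
f=lambda X,Y:(302+(X+.5)/4-.5,123+(Y+.5)/4-.5)
a=onz("side",f(180,325),58.5);b=onz("side",f(300,330),58.5)
m=(a+b)/2; print(a,b,np.linalg.norm(a-b),np.degrees(np.arctan2(*(a-b)[1::-1])))
n=np.array([-.146,.989]);x=np.array([.989,.146]); d=m[:2]-5*n-[523.5,-382.3]
print("along face",d@x,"off face",d@n, "tcp based", (state()["eef_pos"][:2]-[523.5,-382.3])@np.c_[x,n], state()["eef_pos"])
```

```text
[ 551.4 -290.5   58.5] [ 469.6 -305.8   58.5] 83.24035307092608 10.636887365897861
along face -0.5332821781426825 off face 80.12306717925884 tcp based [ 0.9 82.1] [ 512.4 -301.   130.3]
```

move_arm(
  commands=[
    [[0,0,-0.2],[0,0,0],0],
    [[0,0,0],[0,0,0],0],
    [[0,0,0],[0,0,0],0],
    [[0,0,0],[0,0,0],0],
    [[0,0,0],[0,0,0],0],
  ],
)

```text
t: 22.7
eef_pos: [511.8, -301.2, 127.3]
tcp_rot: [-3.142, 0.0, -2.995]
ft_force: [-0.1, -0.2, -1.8]
opening: 0.123
grip_force: 30.0
```

```bash
python3 -c "
from cell import *
s=state();print(s['eef_pos'],s['grip_force'],s['t']);print(env.job_done())"
```

```text
[ 511.82772501 -301.22278552  127.27914295] 29.99871790409088 22.7
the job is handed in; nothing more can be done
None
```

I handed the job in at 22.7 s: the label was scanned (about 1.5 s at roughly 4 cm), the scanner is back in its cup, the flap is open at its stop, the blank is still in its slot, and the gripper holds the filter upright, about 8 cm from the lit panel face and centred to within a few millimetres.

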